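Clamp the jar and hold its lid over the rim for gluing

ROBOT

A 6-joint arm with a two-finger parallel gripper is mounted at the origin on the work surface. World frame = base frame: x ahead of the robot, y to its left, z up, the work surface at z = 0. Lengths are in m, angles in rad, forces in N, time in s.
With the tool pointing down it reaches from about 0.325 to 0.85 m from the base axis. Payload 15.5 kg.
Tool frame: the origin (TCP) lies on the mounting face of the last link; the fingertips stand 191 mm ahead of it and the grasp point (between the pads) lies 172 mm ahead of it; z points along the fingers, y is the line along which they close (so a half turn about z gives the same grasp; the last joint's range is limited). The gripper opens to 91 mm and grips with 3 to 60 N. Pads are 32 mm wide; open, the fingers measure 118 mm over their backs; the gripper's body (76 mm by 178 mm) begins 60 mm behind the grasp point.
Start: joints at [-1.323, 0.494, 1.345, -0, 1.302, -0.096], TCP at [0.211, -0.588, 0.405] pointing down, gripper open.
Joint ranges: [-2.91, 2.91], [-0.82, 2.16], [0.22, 2.67], [-1.22, 4.37], [0.12, 2.79], [-3.08, 3.08]. Speed limits (rad/s): [1.89, 1.89, 2.57, 3.01, 3.01, 3.01].

INTERFACE

Orientations are given as a unit quaternion [w, x, y, z].
In Python, from bench import observe, camera, finish_job, cut_out gives the robot as it stands. The module is installed in compiled form; this text tells all that it offers.
- The arm moves only by the tool jog_arm, never from a script. Its argument "rows" is a list of rows, each a list of 4 numbers: the shift along the world's x, y, z in units of 0.25 m (1.0 is 0.25 m), then the turn about the world's z in units of pi rad (1.0 is pi rad). In form: [[tx, ty, tz, spin], ...]. A call has 1 to 12 rows; each row is the pose to reach, as a shift and turn from the pose commanded when the call began, turning the shorter way round; what a row does not reach only later rows make up. A row lasts 1/12 s, in which the tool goes at most 41.7 mm and 7.16 degrees, less where a joint would pass 70% of its speed; a pose out of reach is approached as far as the arm can. A call with a number of a shift or a turn outside -1 to 1 is refused whole. A call with a gripper value outside its range is refused whole. "fingers" is the closure, from 0 (fully open) to 1 (shut), set as the call begins (left out, the last holds). The fingers move at their own pace and stop on an object; "force" is the grip in N (left out, the last holds). Time passes only in rows, so rows that repeat a pose let the fingers close. It gives the time, the measured TCP pose, the force, the opening and the grip force at its end, in the units of the state.
- observe(): the state, without advancing time (a new reading comes with each control period).
- camera(name): name is "side" or "top" or "wrist"; returns a dict with "color" (400x640x3 uint8, red, green, blue), "range_z" (400x640 float32, m along the optical axis (not along the pixel's ray), 0 where there is no reading), "fx", "fy", "cx", "cy" (pixels), "k1" (the pictures are not rectified: a ray, as slopes to the right and down, at radius r is drawn at 1 + k1 r^2 times it, then the intrinsics apply), "R" (3x3) and "t" (3): a world point X has camera coordinates R X + t; the wrist camera has in their place "mount" (4x4, takes a point from camera to tool coordinates, whose origin is the TCP and whose axes are the flange's). Camera axes: x right, y down, z forward; pixel columns grow to the right and rows downward; lengths in m; the calibration is good to about 2 mm. A picture is of the moment at which its call begins: read the wrist's pose just before it.
- finish_job(): hands the job in; it is judged then, once.
Trained networks look in a picture, given as the dict that the camera call returned (one of the last four; its "shot" number tells which), for a name from the list of things; names that differ only in an ending like _2 or _b are one class to them, and where a whole thing is asked for, a point or a joint stands for the part that bears it (a point fixed in the world has none). Each returns a list of dicts, best first, with "confidence" (0 to 1); they miss things now and then, are a little off and sometimes report something else, mostly with a low value. They report only what shows in the picture. A call takes as long as a camera call. They do not tell look-alikes from the thing itself.
- cut_out(label, picture): "pixels" (400x640 bool, what is visible of it) and "at" ([column, row] in pixels, amid what is visible of it).
The state is a dict: "time": time; "joint_pos": joint angles; "joint_velocities": joint speeds; "joint_efforts": joint torques, N m; "position": TCP position; "orientation": TCP orientation; "ft_force": force on the tool from outside, world axes, zero at the start; "wrist_torque": the same for the moment, N m; "opening": finger opening in m; "grip_force": force on a finger pad.
Only numpy, scipy, OpenCV 4.12 (cv2) and the standard library are available. Lean on these libraries where they do the work, as an engineer would, in place of code of your own. Each camera call takes 0.05 s, during which the arm holds its last target. There are 200 camera calls.

TASK

Press the black-padded clamp lever of the jar vise down until it snaps and stays down by itself, so that the oblong jar is clamped. Then pick up the oblong lid by its wooden grip, carry it over the paint caddy and the other things without disturbing any of them, and hold it just above the jar's mouth so that the rim can be glued: level, centred, its sides lined up with the jar's, about a finger's width (15 mm) clear. The lid must never touch the jar; finish while still holding it there, do not put it down or let go.

Things in the scene. Friction and masses are not known exactly. Their poses are not given: they have to be found in the camera images.
- lever (a joint): clamp lever of the jar vise, rad: 0 = up at rest (30 degrees above level, pointing away from the jar), 0.5 = fully down, nearly level, on its stop. The spring pushes it back up until about 0.38; beyond that the detent pulls it down to 0.5 and keeps it there. Needs up to about 10 N straight down on the pad. It also closes two jaws on the jar's narrow ends.
- lever_pad (a point): centre of the upper face of the black pad (44 mm long, 38 mm wide) at the lever's free end, 90 mm from the hinge axis; about 106 mm above the table when up, 64 mm when down; when pressed it moves 42 mm down and, along the vise's x axis, about 15 mm further from the hinge.
- vise_hinge (a point): lever's hinge axis, fixed in the vise, 55 mm above the table; its axes are the vise's: x points from the jar to the lever pad, y is the hinge axis, z is up. It lies 72 mm from the centre of the vise along x. The aluminium vise bed is 180 (x) x 190 (y) x 20 mm, its top 20 mm above the table; the steel jaws on it, at the jar's ends, rise to 76 mm.
- jar: oblong open jar, white with a blue band, 70 (own x) x 110 (own y) x 90 mm high, walls 4 mm, loose, standing upright in the middle of the vise with its own axes along the vise's. Origin at the centre of its underside, 20 mm above the table.
- jar_mouth (a point): centre of the jar's mouth, in the plane of its rim, 110 mm above the table; axes as the jar's: x across (70 mm), y along (110 mm), z up.
- lid_grip (a point): point to grasp, on the wooden grip of the oblong white lid, 40 mm above the lid's lower edge, 12 mm below the grip's top. The lid is 78 (x) x 118 (y) x 14 mm, hollow below; the upright wooden grip on its middle is 14 (x) x 60 (y) x 38 mm high. Axes: x across the lid and the grip (fingers close along x), y along both, z up. 120 g. Lies lower edge down on the table.
- lid_under (a point): centre of the lid's lower edge plane, 40 mm below lid_grip; same axes.
- round_lid: another lid, round, white, 92 mm across, 14 mm thick, with a like wooden grip (52 mm high in all). Not wanted. Origin at the centre of its underside.
- caddy: wooden caddy with four paint pots between lid and jar, 250 (x) x 76 (y) mm, top of its carrying rod 120 mm high. Origin at the centre of its underside.
- tape: roll of blue tape lying flat, 90 mm across, 45 mm high. Origin at the centre of its underside.
- cup: white plastic cup, 66 mm across, 75 mm high. Origin at the centre of its underside.
- glue: white glue bottle, 48 mm across, 130 mm high. Origin at the centre of its underside.
- eraser_block: cork sanding block, 50 (x) x 90 (y) x 30 mm. Origin at the centre of its underside.
Mind the look-alikes: they are no part of the job. What is shaped like the jar but purple is not meant. Leave any purple look-alike of the part that bears lid_grip alone.

How it is judged:
By the outcome, as a careful person would: the job done as asked, in the order asked, and still so for the second after the job is handed in, while the arm keeps its last pose, push and grip.
It also fails if it takes over 64 s, if anything falls off the work surface, if the arm or the gripper's body presses on something with over 40 N, if the wrist force passes 120 N, or if a joint passes its speed limit or range.

## Working session

There is one attempt and no reset: what is moved stays moved. The work goes in short steps, Python scripts to look and compute and a tool call to move; the robot and the scene stay as the last step left them, time stands still between calls to the robot, and variables do not carry over. Pictures are saved under pics/ and viewed, at most 10 in all, crops included, and the job is handed in when it is done.

Besides the shell and the picture viewer there is one more tool, called after ">>>" as name(argument=value, ...) on one line, values as JSON. jog_arm: Moves the arm, as the interface text tells. Shifts and turns lie within -1 to 1; 1 stands for 0.25 m of shift or pi rad of turn. Its arguments: {"type":"object","properties":{"rows":{"type":"array"},"fingers":{"type":"number"},"force":{"type":"number"}},"required":["rows"]}

```bash
mkdir -p pics; cat > h.py <<'E'
import numpy as np, cv2
from bench import observe, camera, finish_job, cut_out
from scipy.spatial.transform import Rotation as Ro
def cloud(p, st=None):
    """400x640x3 world points, nan where no reading"""
    v,u=np.mgrid[0:400,0:640].astype(np.float32)
    K=np.array([[p['fx'],0,p['cx']],[0,p['fy'],p['cy']],[0,0,1]])
    xd=(u-p['cx'])/p['fx']; yd=(v-p['cy'])/p['fy']; x,y=xd.copy(),yd.copy()
    for _ in range(15):
        s=1+p['k1']*(x*x+y*y); x,y=xd/s,yd/s
    z=np.where(p['range_z']>0,p['range_z'],np.nan)
    X=np.stack([x*z,y*z,z],-1)
    if 'mount' in p:
        M=np.array(p['mount']); X=X@M[:3,:3].T+M[:3,3]
        q=st['orientation']; R=Ro.from_quat([q[1],q[2],q[3],q[0]]).as_matrix()
        return X@R.T+np.array(st['position'])
    return (X-np.array(p['t']))@np.array(p['R'])
def save(p,n,crop=None,k=1):
    im=p['color'][...,::-1]
    if crop: im=im[crop[1]:crop[3],crop[0]:crop[2]]
    cv2.imwrite('pics/'+n,cv2.resize(im,None,fx=k,fy=k,interpolation=cv2.INTER_CUBIC))
E
python3 - <<'E'
from h import *
print(observe())
for n in('top','side'):
    p=camera(n); save(p,n+'1.png'); C=cloud(p)
    print(n, (-np.array(p['R']).T@p['t']).round(2))
    for l in('lever','jar','lid_grip','round_lid','caddy','tape','cup','glue','eraser_block','vise_hinge','lever_pad'):
        try:
            for d in cut_out(l,p)[:4]:
                m=d['pixels']; P=C[m]; P=P[~np.isnan(P[:,0])]
                print(l,round(d['confidence'],2),np.round(d['at']),m.sum(),np.median(P,0).round(3),np.percentile(P[:,2],98).round(3))
        except Exception as e: print(l,e)
E
```

```text
{'time': 0.0, 'joint_pos': array([-1.32247136e+00,  4.94193035e-01,  1.34611843e+00, -2.00616961e-05,
        1.30250430e+00, -9.55036191e-02]), 'joint_velocities': array([-0.00011629, -0.00145157,  0.00112089, -0.00037204,  0.00156321,
       -0.00062721]), 'joint_efforts': array([-6.02043292e-04, -8.78838801e+01, -3.81868744e+01,  7.06944522e-02,
        5.36831876e-02, -7.65737536e-05]), 'position': array([ 0.21064622, -0.58828015,  0.4041363 ]), 'orientation': array([-6.09034550e-04,  9.85258457e-01,  1.71071329e-01, -5.63261884e-05]), 'ft_force': array([-0.12373453,  1.01807178,  0.23957718]), 'wrist_torque': array([-0.05451586,  0.02994191, -0.05459388]), 'grip_force': 0.0, 'opening': 0.09092068365264494}
top [ 0.39 -0.1   1.06]
lever 0.63 [285. 128.] 370 [0.733 0.032 0.085] 0.131
lever 0.61 [209. 176.] 483 [0.598 0.227 0.09 ] 0.115
jar 0.88 [204. 303.] 1608 [0.249 0.25  0.038] 0.091
jar 0.76 [201. 222.] 1267 [0.469 0.27  0.041] 0.112
lid_grip 0.79 [384. 229.] 1130 [ 0.457 -0.253  0.014] 0.052
lid_grip 0.63 [382. 287.] 1135 [ 0.292 -0.238  0.014] 0.052
lid_grip 0.48 [328. 253.]
[... 920 characters left out ...]
.] 536 [ 0.606 -0.422  0.027] 0.044
jar 0.78 [363. 330.] 3999 [0.243 0.252 0.053] 0.088
jar 0.61 [256. 288.] 3248 [0.452 0.257 0.076] 0.108
lid_grip 0.8 [353. 191.] 663 [ 0.449 -0.235  0.012] 0.05
round_lid 0.87 [290. 178.] 524 [ 0.64  -0.22   0.012] 0.05
caddy 0.64 [290. 222.] 5092 [0.514 0.027 0.056] 0.117
tape 0.97 [332. 150.] 573 [ 0.605 -0.425  0.026] 0.044
cup 0.85 [239. 183.] 482 [ 0.748 -0.084  0.056] 0.073
cup 0.33 [259. 287.] 3168 [0.45  0.256 0.077] 0.108
glue 0.73 [210. 207.] 714 [0.731 0.051 0.061] 0.127
eraser_block 0.64 [355. 224.] 562 [ 0.385 -0.073  0.027] 0.03
vise_hinge 0.62 [258. 320.] 4851 [0.432 0.303 0.018] 0.107
lever_pad 0.82 [214. 253.] 576 [0.596 0.23  0.095] 0.113
```

View pics/top1.png

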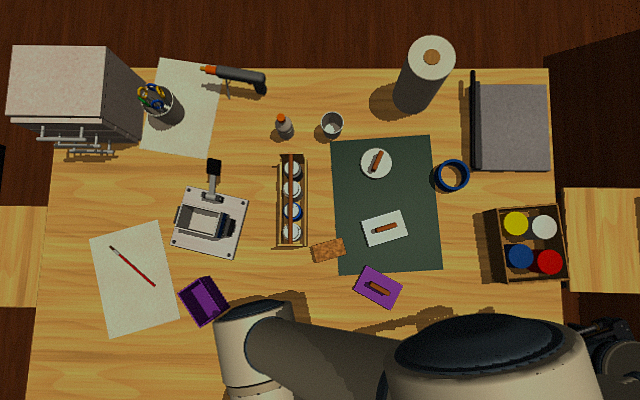

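View pics/side1.png

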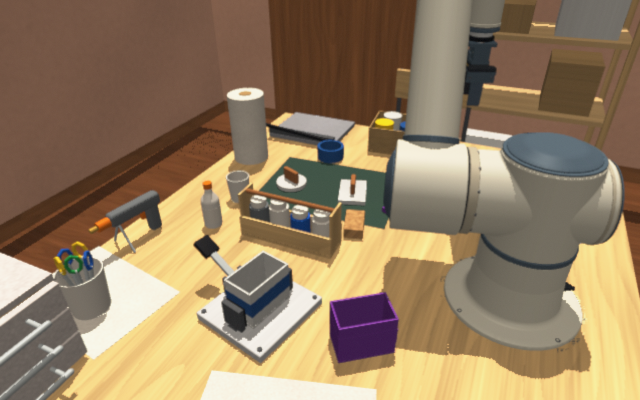

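Top view: candidates for the lid are the white oblong one (384,229), the purple look-alike (378,287) and the round one (376,163). I choose (384,229). For the jar, the white/blue one is at (203,221) in the vise and the purple look-alike at (204,303). I choose (203,221), and its lever pad is at (213,166).

```bash
python3 - <<'E'
from h import *
p=camera('top'); C=cloud(p); s=camera('side'); S=cloud(s); 
def rect(P,n):
    (c,(w,h),a)=cv2.minAreaRect((P[:,:2]*1000).astype(np.float32)); 
    if w<h: a+=90; w,h=h,w
    print(n,len(P),np.round(c,1),'long',round(w,1),'short',round(h,1),'long-axis deg',round(a%180,1),'z',np.nanmedian(P[:,2]).round(4))
def box(C,x,y,z): return C[(abs(C[...,0]-x[0])<x[1])&(abs(C[...,1]-y[0])<y[1])&(C[...,2]>z[0])&(C[...,2]<z[1])]
for n,c in(('top',C),('side',S)):
    print(n)
    rect(box(c,(.46,.1),(.25,.1),(.1,.12)),'rim')
    rect(box(c,(.46,.15),(.24,.15),(.015,.025)),'bed')
    rect(box(c,(.457,.08),(-.253,.07),(.008,.02)),'lid')
    rect(box(c,(.457,.08),(-.253,.07),(.04,.06)),'grip')
    rect(box(c,(.55,.15),(.0,.07),(.1,.13)),'rod')
    rect(box(c,(.735,.05),(.03,.05),(.03,.15)),'glue')
    pim=p if n=='top' else s
    dark=(pim['color'].max(-1)<60)
    Q=c.copy(); Q[~dark]=np.nan
    L=box(Q,(.62,.05),(.23,.05),(.085,.13)); rect(L,'pad'); print(L.mean(0).round(4))
im=np.hstack([cv2.resize(p['color'][130:270,160:260],None,fx=4,fy=4),cv2.resize(p['color'][185:325,335:435],None,fx=4,fy=4)])
cv2.imwrite('pics/c1.png',im[...,::-1])
E
```

```text
top
rim 260 [466.8 253. ] long 113.6 short 69.9 long-axis deg 77.3 z 0.1088
bed 2824 [437.6 259.7] long 240.4 short 193.7 long-axis deg 167.2 z 0.0197
lid 994 [ 458.8 -256.6] long 117.5 short 77.8 long-axis deg 108.0 z 0.0134
grip 109 [ 458.6 -256.5] long 59.4 short 13.8 long-axis deg 108.2 z 0.0504
rod 736 [527.7   5. ] long 249.0 short 63.0 long-axis deg 1.1 z 0.1173
glue 328 [739.5  34.5] long 47.4 short 40.3 long-axis deg 119.1 z 0.0868
pad 216 [612.2 218.9] long 41.1 short 38.8 long-axis deg 167.3 z 0.1071
[0.6117 0.2188 0.1063]
side
rim 573 [464.6 254.3] long 112.6 short 72.8 long-axis deg 77.6 z 0.106
bed 3136 [464.1 254.4] long 190.6 short 181.9 long-axis deg 77.4 z 0.0179
lid 513 [ 456.  -254.8] long 123.7 short 77.6 long-axis deg 107.9 z 0.0117
grip 60 [ 455.2 -251.6] long 57.8 short 13.8 long-axis deg 106.8 z 0.0489
rod 749 [524.5   8.8] long 250.2 short 64.8 long-axis deg 1.3 z 0.1139
glue 560 [736.9  46. ] long 48.0 short 36.5 long-axis deg 29.6 z 0.0758
pad 277 [607.5 223.9] long 36.5 short 35.1 long-axis deg 168.2 z 0.103
[0.6073 0.2247 0.1029]
```

View pics/c1.png

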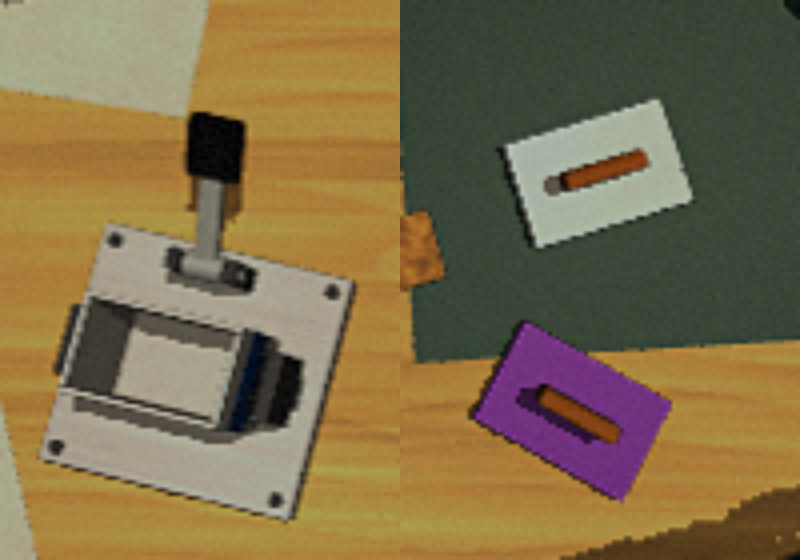

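Checks: rim 113x70 mm, bed at z 20 mm and lid 118x78 mm all match the given sizes. The hinge-plus-78 mm prediction (0.612, 0.221) agrees with the measured pad. The crop confirms the white oblong lid. Moving above the pad with fingers shut, turned to the vise's axes.

>>> jog_arm(rows=[[0.403, 0.809, 0, 0.32], [0.403, 0.809, 0, 0.32], [0.403, 0.809, 0, 0.32], [0.403, 0.809, 0, 0.32], [0.403, 0.809, 0, 0.32], [0.403, 0.809, 0, 0.32], [0.403, 0.809, 0, 0.32], [0.403, 0.809, 0, 0.32], [0.403, 0.809, 0, 0.32]], fingers=1, force=20)

```text
time: 2.05
position: [0.3117, -0.3858, 0.405]
orientation: [0.0, 0.779, 0.628, -0.0]
ft_force: [-0.9, 0.4, -0.1]
opening: 0.0341
grip_force: 0.0
```

>>> jog_arm(rows=[[0.403, 0.809, 0, 0], [0.403, 0.809, 0, 0], [0.403, 0.809, 0, 0], [0.403, 0.809, 0, 0], [0.403, 0.809, 0, 0], [0.403, 0.809, 0, 0]])

```text
time: 2.55
position: [0.4131, -0.1806, 0.4048]
orientation: [-0.0, 0.782, 0.623, 0.0]
ft_force: [-0.4, -0.2, -0.1]
opening: 0.0003
grip_force: 0.0
```

>>> jog_arm(rows=[[0.403, 0.809, 0, 0], [0.403, 0.809, 0, 0], [0.403, 0.809, 0, 0], [0.403, 0.809, 0, 0], [0.403, 0.809, 0, 0], [0.403, 0.809, 0, 0]])

```text
time: 3.05
position: [0.5145, 0.0219, 0.4048]
orientation: [0.0, 0.782, 0.623, 0.001]
ft_force: [0.7, -0.7, 0.6]
opening: 0.0007
grip_force: 0.0
```

>>> jog_arm(rows=[[0.403, 0.809, 0, 0], [0.403, 0.809, 0, 0], [0.403, 0.809, 0, 0], [0.403, 0.809, 0, 0], [0.403, 0.809, 0, 0], [0.403, 0.809, 0, 0], [0.403, 0.809, 0, 0]])

```text
time: 3.63
position: [0.615, 0.2239, 0.4041]
orientation: [-0.0, 0.782, 0.624, 0.001]
ft_force: [-0.2, 1.0, -0.4]
opening: 0.0004
grip_force: 0.0
```

>>> jog_arm(rows=[[0, -0.014, -0.15, 0], [0, -0.014, -0.3, 0], [0, -0.014, -0.36, 0], [0.004, -0.015, -0.4, 0], [0.01, -0.017, -0.43, 0], [0.02, -0.019, -0.46, 0], [0.028, -0.021, -0.49, 0], [0.036, -0.023, -0.52, 0], [0.042, -0.025, -0.55, 0], [0.046, -0.026, -0.57, 0], [0.046, -0.026, -0.585, 0], [0.046, -0.026, -0.585, 0]])

```text
time: 4.63
position: [0.6249, 0.214, 0.2577]
orientation: [-0.0, 0.781, 0.624, -0.001]
ft_force: [-0.2, -0.2, 0.1]
opening: 0.0003
grip_force: 0.0
```

```bash
python3 - <<'E'
from h import *
s=camera('side'); save(s,'press.png',(180,190,340,350),4)
E
```

```text
(no output)
```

View pics/press.png

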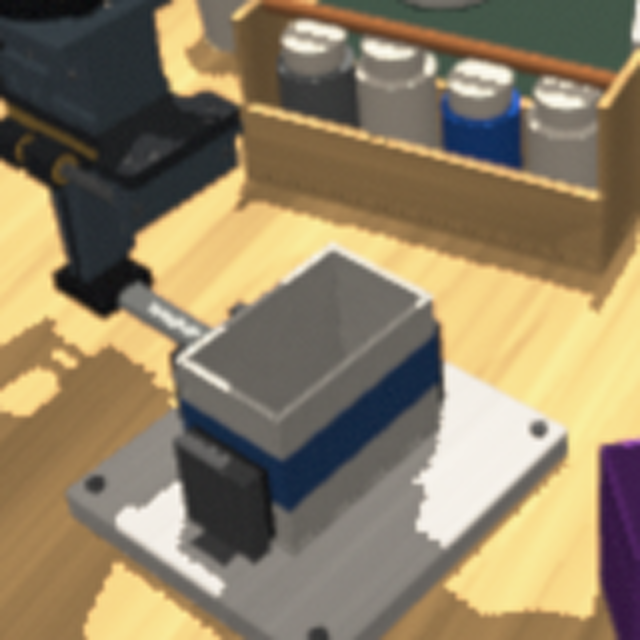

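The picture shows the lever level under the closed fingers at crop (110,280) and the jaws against the jar. With no force on the tool, the detent must be holding. Retreating up, then on to the lid.

>>> jog_arm(rows=[[0, 0, 0.1, 0], [0, 0, 0.25, 0], [0, 0, 0.4, 0], [0, 0, 0.55, 0], [0, 0, 0.64, 0], [0, 0, 0.64, 0], [0, 0, 0.64, 0]])

```text
time: 5.27
position: [0.6251, 0.2142, 0.4203]
orientation: [0.001, 0.781, 0.625, 0.001]
ft_force: [0.9, 1.7, 0.3]
opening: 0.0008
grip_force: 0.0
```

>>> jog_arm(rows=[[-0.334, -0.94, 0, 0.17], [-0.334, -0.94, 0, 0.17], [-0.334, -0.94, 0, 0.17], [-0.334, -0.94, 0, 0.17], [-0.334, -0.94, 0, 0.17], [-0.334, -0.94, 0, 0.17], [-0.334, -0.94, 0, 0.17]])

```text
time: 5.85
position: [0.5394, -0.025, 0.4173]
orientation: [-0.001, 0.589, 0.808, -0.001]
ft_force: [0.7, 0.5, -0.3]
opening: 0.0007
grip_force: 0.0
```

>>> jog_arm(rows=[[-0.334, -0.94, 0, 0], [-0.334, -0.94, 0, 0], [-0.334, -0.94, 0, 0], [-0.334, -0.94, 0, 0], [-0.334, -0.94, 0, 0], [-0.334, -0.94, 0, 0], [-0.334, -0.94, 0, 0], [-0.334, -0.94, 0, 0]], fingers=0)

```text
time: 6.52
position: [0.4573, -0.2575, 0.4174]
orientation: [-0.001, 0.59, 0.807, 0.0]
ft_force: [0.9, 1.2, -0.1]
opening: 0.051
grip_force: 0.0
```

```bash
cat >> h.py <<'E'
def rect(P,n):
    (c,(w,h),a)=cv2.minAreaRect((P[:,:2]*1000).astype(np.float32)); 
    if w<h: a+=90; w,h=h,w
    print(n,len(P),np.round(c,1),'long',round(w,1),'short',round(h,1),'deg',round(a%180,1),'z',np.nanmedian(P[:,2]).round(4))
def box(C,x,y,z): return C[(abs(C[...,0]-x[0])<x[1])&(abs(C[...,1]-y[0])<y[1])&(C[...,2]>z[0])&(C[...,2]<z[1])]
E
python3 - <<'E'
from h import *
st=observe(); w=camera('wrist'); W=cloud(w,st); save(w,'w1.png')
print(st['position'],st['orientation'])
for d in cut_out('lid_grip',w)[:3]: print(d['confidence'],d['at'],np.nanmedian(W[d['pixels']],0))
rect(box(W,(.457,.08),(-.253,.08),(.008,.02)),'lid')
rect(box(W,(.457,.08),(-.253,.08),(.04,.06)),'grip')
p=camera('top'); C=cloud(p)
Q=C.copy(); Q[p['color'].max(-1)>=60]=np.nan
L=box(Q,(.62,.05),(.22,.05),(.045,.13)); rect(L,'pad')
rect(box(C,(.46,.1),(.25,.1),(.1,.12)),'rim')
rect(box(C,(.457,.08),(-.253,.07),(.008,.02)),'lid')
E
```

```text
[ 0.45726513 -0.25747341  0.41738028] [-9.52172142e-04  5.90048681e-01  8.07367108e-01  5.34621250e-06]
0.85 [186.6, 118.4] [ 0.2936738  -0.23466408  0.0145316 ]
0.75 [317.0, 172.4] [ 0.45534709 -0.25177906  0.01421058]
lid 5342 [ 456.8 -256.3] long 117.2 short 78.2 deg 108.0 z 0.0141
grip 653 [ 456.5 -256.2] long 59.3 short 13.4 deg 108.0 z 0.0516
pad 210 [611.2 219.6] long 69.9 short 38.5 deg 168.4 z 0.0629
rim 258 [466.9 253.1] long 113.3 short 70.3 deg 77.5 z 0.1088
lid 223 [ 455.3 -244.8] long 90.1 short 78.1 deg 109.7 z 0.0136
```

View pics/w1.png

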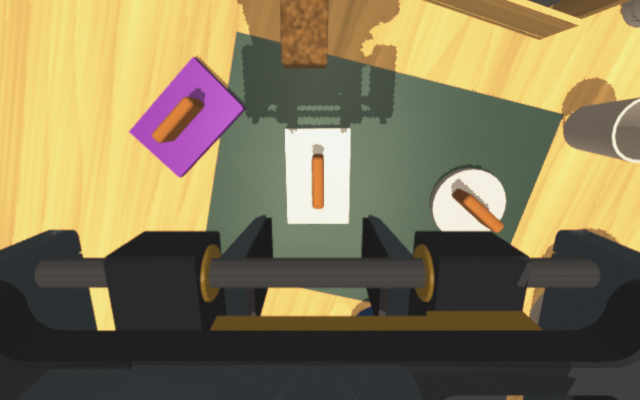

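The picture shows the white lid's grip upright at (317,180), between the fingers' line, the purple lid off at (186,118) and the round one at (468,200). The lever stays down with its pad at z 0.063. Descending on the grip.

>>> jog_arm(rows=[[-0.003, 0.005, -0.1, 0], [-0.003, 0.005, -0.25, 0], [-0.003, 0.005, -0.4, 0], [-0.003, 0.005, -0.55, 0], [-0.003, 0.005, -0.66, 0], [-0.003, 0.005, -0.73, 0], [-0.003, 0.005, -0.78, 0], [-0.003, 0.005, -0.81, 0], [-0.003, 0.005, -0.82, 0], [-0.003, 0.005, -0.82, 0], [-0.003, 0.005, -0.82, 0]])

```text
time: 7.58
position: [0.4578, -0.2544, 0.2141]
orientation: [0.0, 0.588, 0.809, 0.0]
ft_force: [-0.3, -1.2, 0.6]
opening: 0.0911
grip_force: 0.0
```

>>> jog_arm(rows=[[0, 0, 0, 0], [0, 0, 0, 0], [0, 0, 0, 0], [0, 0, 0, 0], [0, 0, 0, 0], [0, 0, 0, 0], [0, 0, 0, 0], [0, 0, 0, 0], [0, 0, 0, 0], [0, 0, 0, 0], [0, 0, 0, 0], [0, 0, 0, 0]], fingers=1, force=30)

```text
time: 8.58
position: [0.4574, -0.2547, 0.2134]
orientation: [-0.0, 0.588, 0.809, 0.0]
ft_force: [-1.6, -0.4, -0.3]
opening: 0.014
grip_force: 0.2
```

>>> jog_arm(rows=[[0, 0, 0, 0], [0, 0, 0, 0], [0, 0, 0, 0], [0, 0, 0, 0], [0, 0, 0.01, 0], [0, 0, 0.03, 0], [0, 0, 0.06, 0], [0, 0, 0.1, 0], [0, 0, 0.15, 0], [0, 0, 0.2, 0], [0, 0, 0.2, 0], [0, 0, 0.2, 0]])

```text
time: 9.58
position: [0.4576, -0.2548, 0.2644]
orientation: [0.001, 0.589, 0.808, -0.0]
ft_force: [-0.2, -0.8, -0.2]
opening: 0.014
grip_force: 30.0
```

Held at 14 mm with 30 N. Lifting high, then carrying over.

>>> jog_arm(rows=[[0, 0, 0.05, 0], [0, 0, 0.14, 0], [0, 0, 0.26, 0], [0, 0, 0.38, 0], [0, 0, 0.5, 0], [0, 0, 0.6, 0], [0, 0, 0.66, 0], [0, 0, 0.68, 0], [0, 0, 0.68, 0], [0, 0, 0.68, 0]])

```text
time: 10.42
position: [0.4572, -0.2546, 0.4323]
orientation: [-0.001, 0.589, 0.808, -0.0]
ft_force: [-0.8, -0.1, -1.7]
opening: 0.0138
grip_force: 30.0
```

>>> jog_arm(rows=[[0, 0.03, 0, -0.005], [0.002, 0.09, 0, -0.015], [0.003, 0.17, 0, -0.03], [0.005, 0.26, 0, -0.05], [0.006, 0.35, 0, -0.07], [0.008, 0.44, 0, -0.09], [0.009, 0.53, 0, -0.11], [0.01, 0.62, 0, -0.13], [0.011, 0.71, 0, -0.15], [0.012, 0.8, 0, -0.16], [0.014, 0.89, 0, -0.168], [0.015, 0.98, 0, -0.17]])

```text
time: 11.42
position: [0.4608, -0.0086, 0.4318]
orientation: [-0.001, 0.782, 0.624, -0.001]
ft_force: [0.9, -0.1, -0.9]
opening: 0.0135
grip_force: 30.0
```

>>> jog_arm(rows=[[0.002, 0.09, 0, 0], [0.003, 0.18, 0, 0], [0.005, 0.27, 0, 0], [0.007, 0.36, 0, 0], [0.009, 0.45, 0, 0], [0.01, 0.54, 0, 0], [0.012, 0.6, 0, 0], [0.013, 0.64, 0, 0], [0.014, 0.66, 0, 0], [0.014, 0.66, 0, 0]])

```text
time: 12.25
position: [0.4646, 0.1558, 0.4326]
orientation: [-0.0, 0.781, 0.625, -0.001]
ft_force: [-0.2, -0.3, -0.8]
opening: 0.0138
grip_force: 30.0
```

```bash
python3 - <<'E'
from h import *
st=observe(); w=camera('wrist'); W=cloud(w,st); save(w,'w2.png')
print(st['position'],st['orientation'],st['opening'],st['grip_force'])
rect(box(W,(.464,.1),(.253,.12),(.1,.12)),'rim W')
rect(box(W,(.46,.15),(.24,.15),(.015,.025)),'bed W')
zz=st['position'][2]
p=camera('top'); C=cloud(p); s=camera('side'); S=cloud(s)
for n,c in(('W',W),('T',C),('S',S)):
    for a,b in((-.235,-.215),(-.215,-.195)):
        P=box(c,(st['position'][0],.08),(st['position'][1],.08),(zz+a,zz+b))
        if len(P)>5: rect(P,'lid '+n)
save(s,'s2.png',(180,150,340,330),3)
E
```

```text
[0.46460445 0.15575949 0.43258548] [-3.47086117e-04  7.80728837e-01  6.24869534e-01 -6.54637176e-04] 0.013825860648303621 29.99994456768036
rim W 1820 [466.  257.7] long 100.4 short 70.2 deg 77.7 z 0.1098
bed W 14793 [435.9 260.8] long 240.4 short 188.5 deg 167.4 z 0.0207
lid W 10620 [464.4 157.6] long 110.5 short 78.4 deg 77.4 z 0.2333
lid T 735 [462.1 140.2] long 93.9 short 78.0 deg 77.6 z 0.2326
lid S 16 [436.7 172.7] long 131.2 short 52.9 deg 48.9 z 0.217
lid S 1280 [462.4 154.2] long 121.8 short 80.5 deg 76.7 z 0.2309
```

View pics/w2.png

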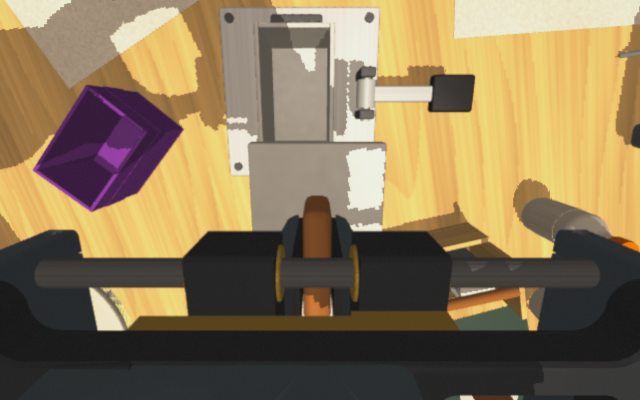

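The picture shows the jar's mouth (295,75) aligned with the lid (318,190) in the wrist view, with the lever down at (452,93). Going over the jar and part of the way down.

>>> jog_arm(rows=[[0, 0.03, 0, 0], [0.001, 0.09, 0, 0], [0.002, 0.17, 0, 0], [0.003, 0.25, 0, 0], [0.004, 0.32, 0, 0], [0.004, 0.37, 0, 0], [0.004, 0.39, 0, 0], [0.004, 0.396, 0, 0], [0.004, 0.396, 0, 0], [0.004, 0.396, 0, 0]])

```text
time: 13.23
position: [0.4657, 0.2537, 0.4334]
orientation: [0.0, 0.781, 0.624, -0.0]
ft_force: [-0.1, -0.2, -1.9]
opening: 0.0142
grip_force: 30.0
```

>>> jog_arm(rows=[[0, 0, -0.03, 0], [0, 0, -0.08, 0], [0, 0, -0.14, 0], [0, 0, -0.2, 0], [0, 0, -0.24, 0], [0, 0, -0.27, 0], [0, 0, -0.28, 0], [0, 0, -0.28, 0], [0, 0, -0.28, 0], [0, 0, -0.28, 0]])

```text
time: 14.07
position: [0.4659, 0.2544, 0.3641]
orientation: [0.0, 0.781, 0.625, 0.001]
ft_force: [-1.0, 0.2, -0.3]
opening: 0.0138
grip_force: 30.0
```

```bash
cat > m.py <<'E'
from h import *
st=observe(); print(st['position'],st['orientation'],st['ft_force'])
w=camera('wrist'); W=cloud(w,st); p=camera('top'); C=cloud(p); s=camera('side'); S=cloud(s)
z=st['position'][2]-.2134
for n,c in(('W',W),('T',C),('S',S)):
    for nm,a,b in(('lid top',z+.010,z+.020),('lid side',z-.003,z+.010),('jar',.05,.104),('rim',.103,.115),('bed',.014,.025)):
        P=box(c,(.465,.12 if nm=='bed' else .075),(.253,.12 if nm=='bed' else .075),(a,b))
        if len(P)>30:
            rect(P,n+' '+nm)
            # extents along jar axes
            d=np.deg2rad(77.5); u=P[:,:2]@[np.sin(d),-np.cos(d)]; v=P[:,:2]@[np.cos(d),np.sin(d)]
            print('    x',np.percentile(u*1000,[.5,99.5]).round(1),'y',np.percentile(v*1000,[.5,99.5]).round(1),'zmin/max',P[:,2].min().round(4),P[:,2].max().round(4))
E
cat >> m.py <<'E'
import sys
save(s,sys.argv[1],(180,170,340,330),3.7)
E
python3 m.py s3.png
```

```text
[0.46587792 0.25438786 0.36407621] [1.46530850e-04 7.81003361e-01 6.24526590e-01 5.16376147e-04] [-1.01082781  0.22610028 -0.2999102 ]
W lid top 10508 [466.1 256.5] long 110.4 short 78.4 deg 77.3 z 0.1648
    x [361.2 438.2] y [354.3 406.4] zmin/max 0.1615 0.1707
W lid side 130 [478.4 310.2] long 77.0 short 0.2 deg 167.3 z 0.1551
    x [361.9 438. ] y [406.2 406.5] zmin/max 0.1537 0.1566
W jar 2441 [505.3 276.5] long 140.2 short 48.7 deg 128.7 z 0.0739
    x [367.4 478.1] y [323.4 419.6] zmin/max 0.05 0.1009
W bed 9208 [470.7 277.5] long 180.6 short 141.4 deg 167.3 z 0.0201
    x [310.3 488.3] y [303.4 443.3] zmin/max 0.0154 0.0249
T lid top 686 [466.1 250.7] long 117.8 short 78.0 deg 77.4 z 0.164
    x [361.9 439.5] y [287.2 400.3] zmin/max 0.1607 0.1687
T lid side 53 [458.8 222.6] long 76.1 short 62.0 deg 170.4 z 0.1563
    x [362.4 439. ] y [286.8 348.6] zmin/max 0.149 0.1606
T jar 349 [489.  212.4] long 130.7 short 49.3 deg 25.7 z 0.0727
    x [367.2 479.9] y [275.3 370.1] zmin/max 0.0505 0.103
T rim 61 [455.8 202.2] long 68.5 short 10.6 deg 166.9 z 0.1085
    x [367.2 435.4] y [291.  301.5] zmin/max 0.104 0.1142
T bed 2113 [466.8 251.6] long 189.7 short 180.1 deg 77.6 z 0.0193
    x [311.9 490.5] y [252.5 439. ] zmin/max 0.0141 0.025
S lid top 1135 [464.2 254.2] long 119.9 short 79.8 deg 77.5 z 0.1624
    x [358.6 437.1] y [291.1 407.2] zmin/max 0.1607 0.1707
S lid side 400 [464.6 254.4] long 118.4 short 81.1 deg 77.5 z 0.1552
    x [358.3 437.5] y [291.1 407.8] zmin/max 0.1477 0.1607
S jar 1955 [464.6 255. ] long 144.3 short 74.6 deg 76.5 z 0.0743
    x [361.8 432.5] y [281.7 420.7] zmin/max 0.05 0.104
S rim 305 [464. 255.] long 110.0 short 71.4 deg 77.8 z 0.1067
    x [362.4 433.2] y [294.4 404.3] zmin/max 0.103 0.1094
S bed 3315 [464.4 254.2] long 191.9 short 182.3 deg 77.9 z 0.0178
    x [308.4 486.4] y [256.5 443.6] zmin/max 0.014 0.0249
```

View pics/s3.png

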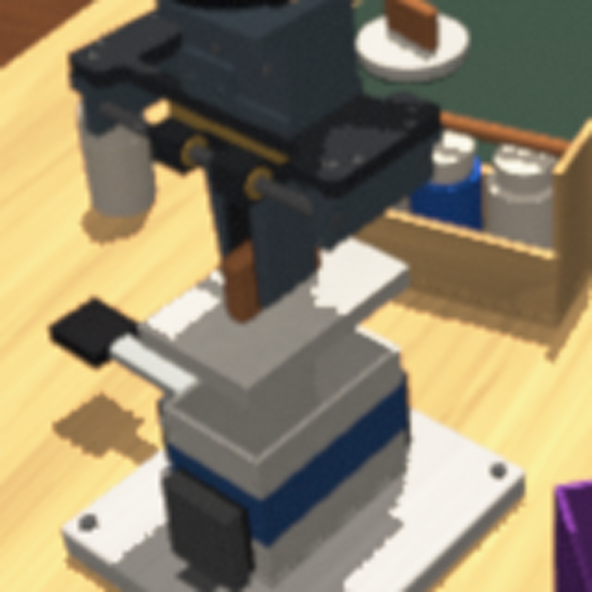

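The lid is centred over the rim to within about 1 mm, parallel, and about 41 mm clear. The lever is still down. Final descent of 25.5 mm with +0.8 mm in y.

>>> jog_arm(rows=[[0.001, 0.003, -0.015, 0], [0.001, 0.003, -0.04, 0], [0.001, 0.003, -0.065, 0], [0.001, 0.003, -0.085, 0], [0.001, 0.003, -0.097, 0], [0.001, 0.003, -0.102, 0], [0.001, 0.003, -0.102, 0], [0.001, 0.003, -0.102, 0], [0.001, 0.003, -0.102, 0], [0.001, 0.003, -0.102, 0]])

```text
time: 15.05
position: [0.466, 0.2551, 0.3382]
orientation: [0.0, 0.781, 0.625, 0.0]
ft_force: [0.3, 0.4, -0.6]
opening: 0.0143
grip_force: 30.0
```

```bash
python3 m.py s4.png
```

```text
[0.46598971 0.25509132 0.33817318] [6.71368709e-05 7.80984587e-01 6.24550263e-01 1.99523462e-04] [ 0.2579567   0.35393561 -0.6339466 ]
W lid top 10490 [466.2 257.2] long 110.1 short 78.4 deg 77.3 z 0.1389
    x [361.1 438. ] y [355.1 407. ] zmin/max 0.1357 0.1446
W lid side 132 [478.2 310.8] long 77.3 short 0.3 deg 167.2 z 0.129
    x [361.6 438.1] y [406.8 407.2] zmin/max 0.1276 0.1343
W jar 2536 [504.3 278.1] long 136.1 short 49.1 deg 128.7 z 0.0733
    x [369.1 477.5] y [328.5 419.5] zmin/max 0.05 0.0782
W bed 11266 [471.7 282.1] long 180.3 short 131.2 deg 167.6 z 0.0201
    x [310.5 488.1] y [313.9 442.7] zmin/max 0.0163 0.025
T lid top 635 [466.  251.3] long 119.0 short 78.1 deg 77.7 z 0.138
    x [361.9 439.4] y [287.7 399.6] zmin/max 0.1348 0.1441
T lid side 47 [457.4 213.5] long 77.5 short 40.3 deg 166.1 z 0.1308
    x [362.  438.1] y [287.4 326.5] zmin/max 0.1226 0.1348
T jar 354 [489.  212.6] long 130.8 short 48.4 deg 25.8 z 0.073
    x [367.  480.5] y [275.6 369.8] zmin/max 0.0504 0.1038
T bed 1959 [466.9 252.9] long 191.8 short 179.8 deg 77.4 z 0.0193
    x [311.9 490.3] y [252.6 427.2] zmin/max 0.014 0.025
S lid top 1099 [463.8 254.3] long 118.4 short 80.7 deg 76.4 z 0.1365
    x [358.6 436.7] y [291.1 407.4] zmin/max 0.1348 0.1447
S lid side 392 [463.4 254.1] long 119.4 short 80.2 deg 77.2 z 0.1293
    x [357.9 437.5] y [290. 408.] zmin/max 0.1219 0.1348
S jar 1547 [463.8 254.9] long 143.8 short 73.5 deg 77.4 z 0.0747
    x [361.8 432.3] y [281.6 420.7] zmin/max 0.05 0.104
S rim 254 [464.5 254.9] long 112.1 short 72.9 deg 76.8 z 0.1066
    x [362.3 433.7] y [295.3 404.8] zmin/max 0.103 0.1113
S bed 3295 [464.1 254.5] long 190.4 short 182.5 deg 77.5 z 0.0178
    x [308.3 485.7] y [256.8 443.5] zmin/max 0.014 0.0249
```

View pics/s4.png

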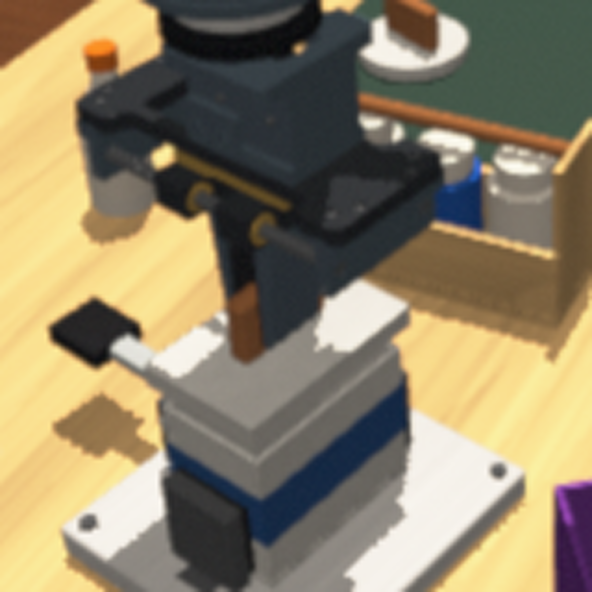

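The picture shows the lid hovering parallel over the rim at (280,400), with its lower edge at z 0.125, 15 mm clear. The lever is down at (95,330).

```bash
python3 -c "
from bench import finish_job
print(finish_job())"
```

```text
the job is handed in; nothing more can be done
None
```

The lever is snapped down with the jar clamped, and the job is handed in with the white oblong lid still held level over the jar's mouth, lined up, centred to about 1 mm and about 15 mm clear; I did no final check that the caddy and other things hadn't moved, though the route passed well above them.

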